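Focus the loupe over a laid-in adapter

TASK

Lay the small green-and-black power adapter flat in the empty compartment of the grey inspection tray, screw heads up, green block in the wide part and black barrel in the narrow groove, and let go of it. Then pick up the loupe by its black handle and hold it level over the adapter, lens centred on it and at the height of the orange collar on the focus gauge; finish while still holding it there, lens touching nothing. Leave the collar's setting and the other things on the bench as they are, and do not bump the adapter with the loupe.

Things in the scene. Friction and masses are not known exactly. Their poses are not given: they have to be found in the camera images.
- adapter_mid (a point): middle of the small power adapter, 14 x 30 x 11 mm as it lies, loose, 14 g; half-way up (5.5 mm above its underside). Its y axis runs along its length: a green screw-terminal block (14 wide, 14 long, 11 high) fills the +y half, a black round barrel 9 mm in diameter the -y half; z up through the two screw heads. It starts lying flat on the table, left of the tray
- adapter_block (a point): centre of the adapter's green block, 8 mm along +y from adapter_mid, at the same height; the place to grasp, across its 14 mm width (adapter x)
- adapter: the same adapter; origin at the centre of its underside, axes as adapter_mid
- tray: fixed grey inspection tray with white compartment floors, 110 x 110 x 9 mm; origin at the centre of its underside, z up. Compartment floors are 4 mm above the table, the rim 9 mm, so compartments are 5 mm deep. Two compartments: a 32 x 38 mm one centred 22 mm along the tray's -y, filled by the heatsink, and the empty keyed one along +y
- compartment (a point): centre of the floor of the empty keyed compartment, at tray (0, 26, 4) mm, axes as the tray's. Its long axis is y, 38 mm in all: the +y part is 22 mm wide in x and 22 mm long (for the green block), the -y part is a groove 13 mm wide and 16 mm long (for the barrel). Laid in, the adapter has the same yaw as the tray and adapter_mid is 5.5 mm above this point; the adapter does not go down turned end for end
- loupe_grip (a point): the place to grasp the loupe: middle of its black handle, a bar 16 mm wide and 20 mm high, 96 mm long (56 mm behind this point, 40 mm ahead), half-way up, 10 mm above the underside. x points along the handle to the lens, z up. The loupe is loose, 90 g, and starts lying flat on the table, lens side up, right of the tray
- loupe_lens (a point): centre of the loupe's lens, 80 mm along +x of loupe_grip at the same height; the lens sits in a dark round metal frame 62 mm across and 20 mm high, lens opening 54 mm; z is the lens axis, up
- loupe: the same loupe; origin at the handle's underside, 10 mm below loupe_grip
- focus_mark (a point): middle of the orange collar's thick disc (26 mm across, 8 mm high, a short pointer sticking out of it, a slimmer hub above) on the focus gauge; its height above the table (70 to 120 mm, differs each time) is the height at which the lens centre must be held. The collar stays where it is but slides up or down if pushed; z up
- gauge: fixed focus gauge behind the tray: dark round base 60 mm across and a slim upright aluminium post 8 mm across, 156 mm high; origin at the centre of its underside
- heatsink: white finned heatsink, 26 x 32 x 14 mm, lying in the tray's other compartment; origin at its underside; leave it
- toroid: copper-wound ring inductor, 24 mm across, 11 mm high; leave it
- spool: white spool of solder, 54 mm across, 38 mm high; leave it
- tweezers: black tweezers, 14 x 119 x 9 mm, lying at the front edge; leave them
There are look-alikes about, which are no part of the job. Of the things like the gauge, leave any that is pink or turquoise; of the rest the larger one is meant.

How it is judged:
On the way, in this order (a step that is already met when the one before it is completed fails the run):
1. the adapter lies flat in its compartment, the right way round, and is let go (x of adapter_mid in the frame of compartment between -0.0055 and 0.0055 m and y of adapter_mid in the frame of compartment between -0.0065 and 0.0065 m and z of adapter_mid in the frame of compartment between 0.003 and 0.0078 m and y of adapter_block in the frame of compartment above 0 m and angle between adapter_mid's own z axis and vertical below 0.14 rad and angle between the y axis of adapter_mid and the y axis of compartment, either way round below 0.4 rad and contact force between the fingers and adapter below 0.05 N), for 0.2 s.
2. the loupe is held level over the adapter, at the collar's height (z of loupe_lens in the frame of focus_mark between -0.008 and 0.008 m and horizontal distance between loupe_lens and adapter_mid below 0.015 m and angle between loupe_lens's own z axis and vertical below 0.14 rad and contact force between the fingers and loupe above 0.5 N and contact force between loupe and gauge below 0.05 N and contact force between loupe and tray below 0.05 N and linear speed of loupe below 0.03 m/s), for 0.5 s.
At the end, for the whole second after the job is handed in: Adapter lies released in the keyed compartment (5.5 mm across, 6.5 mm along, seated, tilt under 8 deg); fingers hold the loupe still, lens within 15 mm of the adapter's middle from above, within 8 mm of the collar's height, tilt under 8 deg, touching neither tray nor gauge (all of step 1 and all of step 2); the arm keeps its last pose, push and grip.
It fails at once if the loupe bumps the adapter (contact force between loupe and adapter above 0.5 N).
It fails at once if the collar is shifted by more than 5 mm (distance of focus_mark from where it was at the start of the episode above 0.005 m).
It fails at once if the heatsink, toroid, spool or tweezers are shifted by more than 20 mm (distance of any of heatsink, toroid, spool, tweezers from where it was at the start of the episode above 0.02 m).
It also fails if it takes over 53 s, if anything falls off the work surface, if the arm or the gripper's body presses on something with over 40 N, if the wrist force passes 120 N, or if a joint passes its speed limit or range.

ROBOT

A 6-joint arm with a two-finger parallel gripper is mounted at the origin on a cart in front of the work surface, level with it; the furniture and walls round the work are solid. World frame = base frame: x ahead of the robot, y to its left, z up, the work surface at z = 0. Lengths are in m, angles in rad, forces in N, time in s.
With the tool pointing down it reaches from about 0.375 to 0.9 m from the base axis. Payload 3.1 kg.
Tool frame: the origin (TCP) lies on the centre line of the jaws, within the pads' length; the fingertips stand 19 mm ahead of it and the grasp point (between the pads) is the TCP; z points along the fingers, y is the line along which they close (so a half turn about z gives the same grasp; the last joint's range is limited). The gripper opens to 85 mm and grips with 20 to 120 N. Pads are 22 mm wide; open, the fingers measure 114 mm over their backs; the gripper's body (76 mm by 85 mm) begins 54 mm behind the grasp point. The pads swing forward as they close: fully open they stand 13 mm farther back than shut.
Start: joints at [1.077, 0.527, 1.433, -0, 1.181, -0.178], TCP at [0.193, 0.594, 0.25] pointing down, gripper open.
Joint ranges: [-3.08, 3.08], [-0.75, 2.2], [0.22, 2.44], [-1.43, 4.57], [0, 2.65], [-2.85, 2.85]. Speed limits (rad/s): [2.79, 2.79, 3.14, 3.14, 3.14, 3.14].

INTERFACE

Orientations are given as a unit quaternion [x, y, z, w].
In Python, from station import manip gives the robot as it stands.
- The arm moves only by the tool servo_tool, never from a script. Its argument "rows" is a list that holds one entry, the list of rows, each a list of 7 numbers: the turn, a rotation vector about the tool's x, y, z in degrees, then the shift along the tool's x, y, z in m, then the gripper command: -1 is shut, 1 is fully open, values between are in proportion. In form: [[[wx, wy, wz, tx, ty, tz, jaw], ...]]. A call has 1 to 8 rows; each row shifts and turns the commanded pose from where the row before left it, along the tool's axes as they then stand; what a row does not reach is not made up. A row lasts 1/12 s, in which the tool goes at most 41.7 mm and 7.16 degrees, less where a joint would pass 70% of its speed; a pose out of reach is approached as far as the arm can. A call is refused whole if a number of a shift passes 0.0417 or a number of a turn 7.16, either way. A call with a gripper value outside its range is refused whole. The fingers move at their own pace and stop on an object; "squeeze" is the grip in N (left out, the last holds). Time passes only in rows, so rows that do not move let the fingers close. It gives the time, the measured TCP pose, the force, the opening and the grip force at its end, in the units of the state.
- manip.sense(): the state, without advancing time (a new reading comes with each control period).
- manip.snapshot(name): name is "scene" or "top" or "wrist"; returns the picture (400x640x3 uint8, blue, green, red); there is no depth.
- manip.camera_info(name): a dict with "K" (3x3 intrinsics, pixels), "camera_from_world" (4x4, takes a point from world to camera coordinates). Camera axes: x right, y down, z forward; pixel columns grow to the right and rows downward; lengths in m; the calibration is good to about 2 mm. A picture is of the moment at which its call begins: read the wrist's pose just before it. camera_info takes no time and is no camera call; for the wrist camera it gives the pose at the moment of the call.
- manip.sign_off(): hands the job in; it is judged then, once.
The state is a dict: "t": time; "q": joint angles; "qd": joint speeds; "tau": joint torques, N m; "tcp_pos": TCP position; "tool_rot": TCP orientation; "force": force on the tool from outside, world axes, zero at the start; "ft_torque": the same for the moment, N m; "finger_gap": opening from 0.0 (shut) to 1.0 (fully open); "gripper_force": force on a finger pad.
Only numpy, scipy, OpenCV 4.12 (cv2) and the standard library are available. Lean on these libraries where they do the work, as an engineer would, in place of code of your own. Each camera call takes 0.05 s, during which the arm holds its last target. There are 200 camera calls.

## Working session

There is one attempt and no reset: what is moved stays moved. The work goes in short steps, Python scripts to look and compute and a tool call to move; the robot and the scene stay as the last step left them, time stands still between calls to the robot, and variables do not carry over. Pictures are saved under pics/ and viewed, at most 10 in all, crops included, and the job is handed in when it is done.

Besides the shell and the picture viewer there is one more tool, called after ">>>" by a JSON object that holds its "fn" and its "kwargs". servo_tool: Moves the arm, as the interface text tells. Its arguments: {"type":"object","properties":{"rows":{"type":"array","items":{"type":"array","items":{"type":"array","items":{"type":"number"}}}},"squeeze":{"type":"number"}},"required":["rows"]}

```bash
mkdir -p pics; ls
python3 - <<'E'
from station import manip
import cv2,numpy as np
s=manip.sense();print(s['t'],s['tcp_pos'],s['tool_rot'],s['finger_gap'])
for n in ['scene','top']:
    im=manip.snapshot(n);cv2.imwrite(f'pics/{n}0.png',im)
    c=manip.camera_info(n);print(n,np.round(c['K'],1).tolist(),np.round(c['camera_from_world'],4).tolist())
E
```

```text
pics
0.0 [0.19314234 0.59368684 0.24929623] [ 1.56739261e-01  9.87639399e-01 -1.04319102e-03 -3.64854016e-04] 1.0003414412341132
scene [[441.3, 0.0, 321.2], [0.0, 441.3, 200.6], [0.0, 0.0, 1.0]] [[0.8638, -0.5038, 0.0106, -0.47], [-0.2194, -0.3948, -0.8922, 0.1822], [0.4537, 0.7683, -0.4515, 0.7957], [0.0, 0.0, 0.0, 1.0]]
top [[433.5, 0.0, 321.6], [0.0, 433.5, 199.0], [0.0, 0.0, 1.0]] [[-0.011, -0.9999, 0.003, 0.0064], [-0.9977, 0.0107, -0.0667, 0.527], [0.0667, -0.0037, -0.9978, 1.0772], [0.0, 0.0, 0.0, 1.0]]
```

View pics/scene0.png

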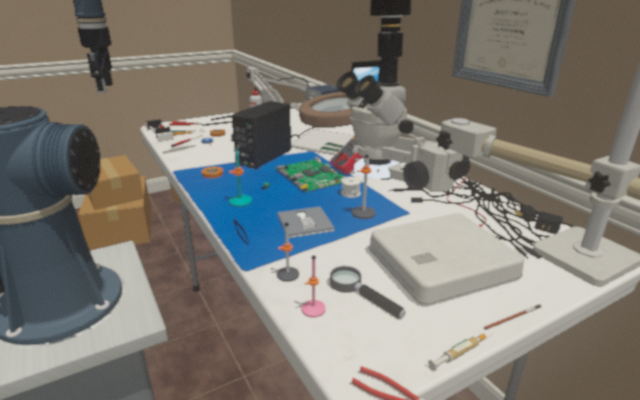

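View pics/top0.png

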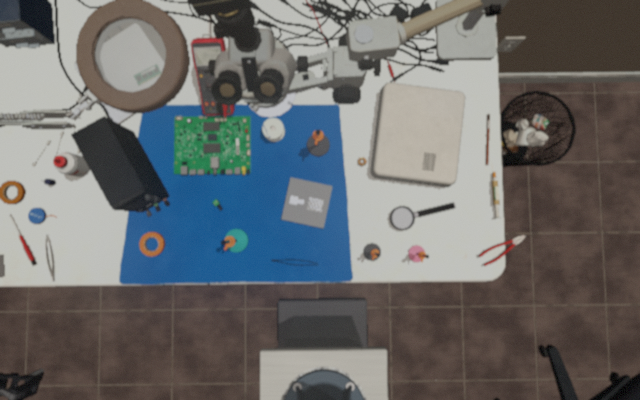

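The scene shows gauges at scene px (240,200) turquoise, (313,308) pink, (288,273) small dark and (365,212) large dark beside the tray. In the top view the tray is at (307,203), a green item at (217,204) and the loupe at (402,217). I'll confirm these with one enlarged crop.

Run:
```python
import cv2,numpy as np
a=cv2.imread('pics/top0.png')[120:280,195:460]
b=cv2.imread('pics/scene0.png')[150:320,200:420]
a=cv2.resize(a,(795,480),interpolation=cv2.INTER_CUBIC)[:,:]
a=cv2.resize(a,(530,320));b=cv2.resize(b,(0,0),fx=1.6,fy=1.6,interpolation=cv2.INTER_CUBIC)
o=np.zeros((600,800,3),np.uint8);o[:320,:530]=a;o[325:325+272,:352]=b
c=cv2.imread('pics/top0.png')[190:218,200:235];c=cv2.resize(c,(260,208),interpolation=cv2.INTER_CUBIC);o[330:538,400:660]=c
cv2.imwrite('pics/crop0.png',o)
```

```text
(no output)
```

View pics/crop0.png

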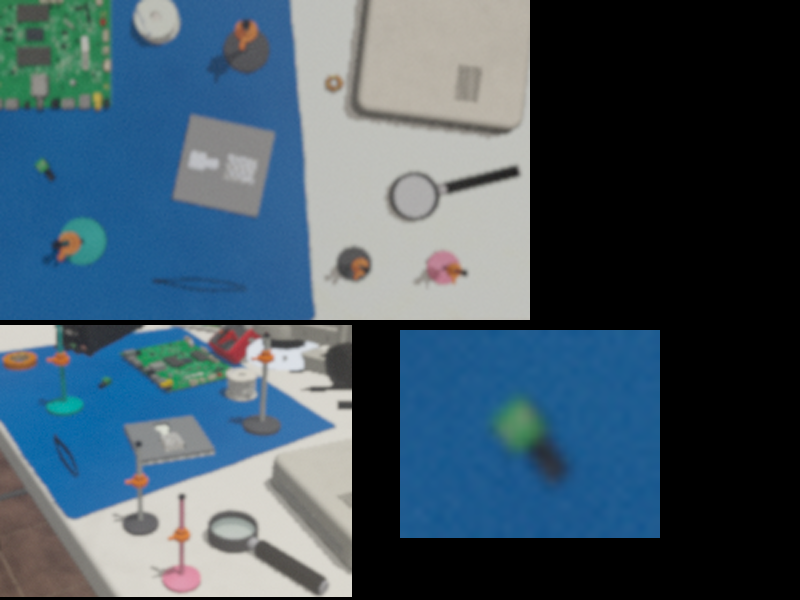

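The crop confirms the items. There is only one green-and-black adapter, at top (217,204), with its green end up-left. The tray's keyed cutout is on the left half, wide end outward, and the heatsink is on the right. The four gauges in the top view are (235,240) turquoise, (417,254) pink, (372,252) small dark and (318,145) large dark. The one meant is (318,145): it is the larger uncoloured one and stands behind the tray.

```bash
cat > h.py <<'E'
import cv2,numpy as np
def ray(c,u,v):
    K=np.array(c['K']);T=np.array(c['camera_from_world']);R=T[:3,:3]
    d=R.T@np.linalg.solve(K,[u,v,1.]);return -R.T@T[:3,3],d/np.linalg.norm(d)
def plane(c,uv,z):
    o,d=ray(c,*uv);return o+d*(z-o[2])/d[2]
def tri(rs):
    A=0;b=0
    for o,d in rs:
        P=np.eye(3)-np.outer(d,d);A=A+P;b=b+P@o
    p=np.linalg.solve(A,b);return p,[np.linalg.norm((np.eye(3)-np.outer(d,d))@(p-o)) for o,d in rs]
def blobs(mask,off=(0,0),amin=6):
    n,l,st,ce=cv2.connectedComponentsWithStats(mask.astype(np.uint8),connectivity=8)
    return [(int(st[i,4]),(ce[i]+off).round(1).tolist(),st[i,:4].tolist(),l==i) for i in range(1,n) if st[i,4]>=amin]
E
python3 - <<'E'
from h import *
from station import manip
ct,cs=manip.camera_info('top'),manip.camera_info('scene')
T,S=cv2.imread('pics/top0.png'),cv2.imread('pics/scene0.png')
def hsv(im,x0,y0,x1,y1):
    return cv2.cvtColor(im[y0:y1,x0:x1],cv2.COLOR_BGR2HSV).astype(int)
h=hsv(T,205,193,230,215)
g=(h[...,0]>40)&(h[...,0]<88)&(h[...,1]>60); k=(h[...,2]<75)
for m,n in((g,'green'),(k,'black')):
    for b in blobs(m,(205,193),3): print(n,b[:3],plane(ct,b[1],.008).round(4))
h=hsv(T,270,165,345,240); m=h[...,1]<70
b=max(blobs(m,(270,165)),key=lambda b:b[0]); cn=max(cv2.findContours(b[3].astype(np.uint8),0,2)[0],key=cv2.contourArea)
r=cv2.minAreaRect(cn);c=cv2.boxPoints(r)+[270,165]
W=np.array([plane(ct,p,.009) for p in c]);print('tray',c.tolist(),W.round(4).tolist(),W.mean(0).round(4),[np.linalg.norm(W[i]-W[i-1]).round(4) for i in range(4)])
for im,cc,box,n in((T,ct,(295,120,340,165),'top'),(S,cs,(340,145,390,225),'scene')):
    h=hsv(im,*box);m=(h[...,0]<18)&(h[...,1]>130)&(h[...,2]>90)
    for b in blobs(m,box[:2]): print('orange',n,b[:3])
h=hsv(T,385,195,465,235);m=h[...,2]<90
for b in blobs(m,(385,195),8): print('loupe dark',b[:3],plane(ct,b[1],.02).round(4))
h=hsv(T,295,125,345,165);m=(h[...,1]<90)&(h[...,2]<110)
for b in blobs(m,(295,125),8): print('base',b[:3],plane(ct,b[1],.01).round(4))
E
```

```text
green (30, [215.6, 202.5], [8, 7, 6, 6]) [0.5217 0.2704 0.008 ]
black (7, [219.0, 206.3], [13, 12, 3, 4]) [0.512  0.2617 0.008 ]
tray [[280.76585388183594, 219.09268951416016], [289.88292694091797, 176.54634475708008], [332.1560974121094, 185.6048812866211], [323.03902435302734, 228.15122604370117]] [[0.4777, 0.1048, 0.009], [0.586, 0.081, 0.009], [0.5617, -0.0267, 0.009], [0.4536, -0.0022, 0.009]] [0.5198 0.0392 0.009 ] [np.float64(0.1097), np.float64(0.1109), np.float64(0.1104), np.float64(0.1108)]
orange top (60, [317.4, 137.2], [18, 12, 10, 12])
orange scene (36, [365.6, 169.7], [22, 22, 8, 6])
loupe dark (148, [435.7, 209.3], [33, 9, 36, 12]) [ 0.4979 -0.2863  0.02  ]
base (14, [317.7, 131.6], [21, 5, 5, 5]) [0.7013 0.0088 0.01  ]
base (302, [317.8, 146.4], [12, 11, 22, 20]) [0.6629 0.0089 0.01  ]
```

>>> {"fn": "servo_tool", "kwargs": {"rows": [[[0,0,0,-0.034,-0.0177,0.004,1],[0,0,0,-0.034,-0.0177,0.004,1],[0,0,0,-0.034,-0.0177,0.004,1],[0,0,0,-0.034,-0.0177,0.004,1],[0,0,0,-0.034,-0.0177,0.004,1],[0,0,0,-0.034,-0.0177,0.004,1],[0,0,0,-0.034,-0.0177,0.004,1],[0,0,0,-0.034,-0.0177,0.004,1]]]}}

```text
t: 0.77
tcp_pos: [0.409, 0.3738, 0.2178]
tool_rot: [0.157, 0.988, -0.0, -0.0]
force: [0.7, 0.7, -0.4]
finger_gap: 1.002
gripper_force: 0.0
```

>>> {"fn": "servo_tool", "kwargs": {"rows": [[[0,0,0,-0.034,-0.0177,0.004,1],[0,0,0,-0.034,-0.0177,0.004,1],[0,0,0,-0.034,-0.0177,0.004,1],[0,0,0,-0.034,-0.0177,0.004,1],[0,0,7,0,0,0,1],[0,0,7,0,0,0,1],[0,0,7,0,0,0,1],[0,0,7,0,0,0,1]]]}}

```text
t: 1.43
tcp_pos: [0.5156, 0.2653, 0.2017]
tool_rot: [0.394, 0.919, -0.0, -0.001]
force: [0.5, -0.4, -0.4]
finger_gap: 1.0
gripper_force: 0.0
```

>>> {"fn": "servo_tool", "kwargs": {"rows": [[[0,0,7,0,0,0,1],[0,0,7,0,0,0,1],[0,0,7,0,0,0,1],[0,0,7,0,0,0,1],[0,0,7,0,0,0,1],[0,0,7,0,0,0,1],[0,0,7,0,0,0,1],[0,0,7,0,0,0,1]]]}}

```text
t: 2.1
tcp_pos: [0.5153, 0.2659, 0.2019]
tool_rot: [0.779, 0.627, -0.001, -0.0]
force: [-0.2, 0.6, 0.0]
finger_gap: 0.998
gripper_force: 0.0
```

>>> {"fn": "servo_tool", "kwargs": {"rows": [[[0,0,7,0,0,0,1],[0,0,7,0,0,0,1],[0,0,7,0,0,0,1],[0,0,7,0,0,0,1],[0,0,7,0,0,0,1],[0,0,0,0,0,0,1],[0,0,0,0,0,0,1]]]}}

```text
t: 2.68
tcp_pos: [0.5154, 0.2659, 0.202]
tool_rot: [0.93, 0.368, -0.0, -0.0]
force: [0.1, -1.1, -0.3]
finger_gap: 1.0
gripper_force: 0.0
```

Run:
```python
from h import *
from station import manip
s=manip.sense();print(s['t'],s['tcp_pos'],s['tool_rot'],s['q'])
c=manip.camera_info('wrist');im=manip.snapshot('wrist');cv2.imwrite('pics/w1.png',im);np.save('w1.npy',c,allow_pickle=True)
print(ray(c,320,200)[0],ray(c,320,200)[1]);print(np.array(c['K'])[0,0])
for p in ([.519,.268,.0055],[.5198,.0392,.009]):
  q=np.array(c['camera_from_world'])@np.r_[p,1];q=np.array(c['K'])@q[:3];print(q[:2]/q[2])
```

```text
2.6833 [0.5154132  0.26590671 0.20199526] [ 9.29968485e-01  3.67639047e-01 -3.83949095e-04 -3.53077759e-05] [ 2.83715004e-01  5.27263254e-01  1.59585964e+00 -9.52852883e-07
  1.01924090e+00  1.10157378e+00]
[0.56326512 0.30978141 0.32618746] [-0.19226063 -0.16805196 -0.96684765]
307.3766603508005
[322.90450584 178.2885369 ]
[465.07686127 308.95276858]
```

View pics/w1.png

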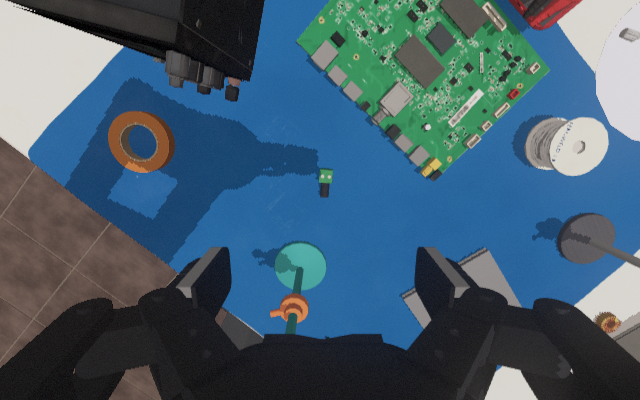

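The wrist view shows the adapter at (326,182), green end up with two screw heads visible, and the turquoise gauge base at (300,266). I'll measure both.

Run:
```python
from h import *
c=np.load('w1.npy',allow_pickle=True).item();im=cv2.imread('pics/w1.png')
H=cv2.cvtColor(im,cv2.COLOR_BGR2HSV).astype(int)
x0,y0=308,160;h=H[y0:205,x0:345]
g=(h[...,0]>38)&(h[...,0]<85)&(h[...,1]>60);k=(h[...,2]<60)&~g
for m,n,z in((g,'g',.0095),(k,'k',.0075)):
  for b in blobs(m,(x0,y0),12): print(n,b[:3],plane(c,b[1],z).round(4))
b=max(blobs(g|((h[...,1]<110)&(h[...,2]>60)),(x0,y0),12),key=lambda b:b[0]);r=cv2.minAreaRect(np.argwhere(b[3])[:,::-1].astype(np.float32));print(r,b[:3])
t=(H[...,0]>75)&(H[...,0]<95)&(H[...,1]>100)
for b in blobs(t[230:300,260:340],(260,230),200): print('turq',b[:3],plane(c,b[1],.008).round(4))
ct=0
from station import manip
ct=manip.camera_info('top')
T=cv2.imread('pics/top0.png');h=cv2.cvtColor(T,cv2.COLOR_BGR2HSV).astype(int)[220:260,210:255]
print('turq collar etc')
for b in blobs((h[...,0]>75)&(h[...,0]<95)&(h[...,1]>80),(210,220),20): print(b[:3],plane(ct,b[1],.008).round(4))
e=cv2.resize(im[150:215,295:360],(650,650)[:2],interpolation=cv2.INTER_CUBIC)[:600];cv2.imwrite('pics/e.png',e)
```

```text
g (162, [325.5, 175.7], [11, 9, 14, 15]) [0.5234 0.2684 0.0095]
k (24, [321.7, 188.8], [13, 23, 3, 13]) [0.5101 0.2615 0.0075]
k (17, [327.3, 189.3], [18, 24, 3, 13]) [0.5138 0.2567 0.0075]
((17.5, 22.5), (27.0, 13.0), 90.0) (241, [325.3, 179.0], [11, 9, 14, 28])
turq (1993, [300.1, 265.9], [15, 12, 52, 52]) [0.4279 0.2182 0.008 ]
turq collar etc
(303, [238.4, 239.7], [16, 9, 22, 23]) [0.4268 0.2123 0.008 ]
```

View pics/e.png

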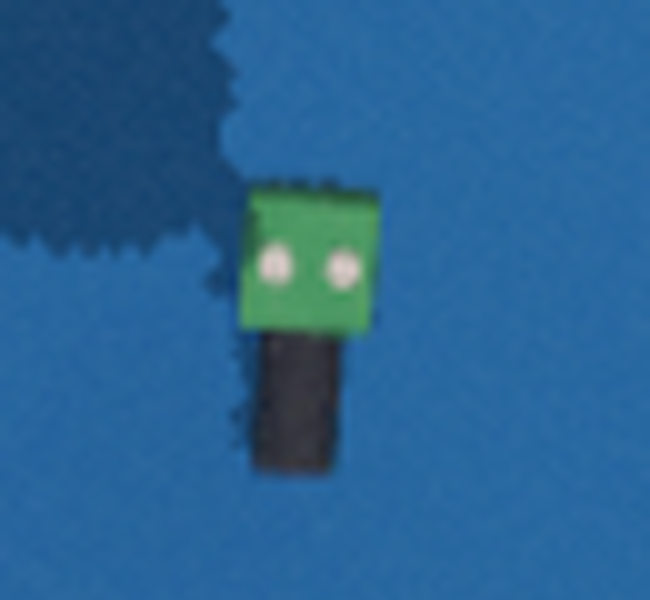

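The crop shows the green block's top face with corners at about (246,195), (380,197), (370,332) and (238,330). The screws are at (276,264) and (343,269), and the barrel points down to (293,470).

Run:
```python
from h import *
c=np.load('w1.npy',allow_pickle=True).item()
f=lambda u,v,z:plane(c,(295+u/10-.45,150+v/10-.45),z)
TL,TR,BR,BL=[f(*p,.011) for p in((246,195),(380,197),(370,332),(238,330))]
C=(TL+TR+BR+BL)/4;print('C',C,'sizes',[np.linalg.norm(a-b).round(4) for a,b in((TL,TR),(TR,BR),(BR,BL),(BL,TL))])
ang=lambda v:np.degrees(np.arctan2(v[1],v[0]))
e=f(293,470,.0055);print('end',e,np.linalg.norm(e-C))
print('yang: edges',ang(TL-BL),ang(TR-BR),'mid',ang(C-e),'xang',ang(TR-TL),ang(BR-BL),'screws',ang(f(343,269,.011)-f(276,264,.011)))
# tool y dir
from scipy.spatial.transform import Rotation as R
from station import manip
s=manip.sense();M=R.from_quat(s['tool_rot']).as_matrix();print(ang(M[:,1]),ang(M[:,0]),M.T@(np.r_[C[:2],.0055]-s['tcp_pos']))
```

```text
C [0.52333736 0.26851764 0.011     ] sizes [np.float64(0.0138), np.float64(0.0142), np.float64(0.0138), np.float64(0.0142)]
end [0.50513396 0.25363226 0.0055    ] 0.02414928696186101
yang: edges 39.549976290101995 39.35524093280559 mid 39.2737249379274 xang -47.7776659041967 -47.80007399353172 screws -51.23946770690181
-46.86903408451906 43.13097491443954 [0.00758465 0.00357199 0.19653827]
```

>>> {"fn": "servo_tool", "kwargs": {"rows": [[[0,0,2.6,0.0,0.0,0,-0.43],[0,0,0,0.0076,0.0036,0.02,-0.43],[0,0,0,0,0,0.035,-0.43],[0,0,0,0,0,0.035,-0.43],[0,0,0,0,0,0.035,-0.43],[0,0,0,0,0,0.01,-0.43],[0,0,0,0,0,0,-0.43],[0,0,0,0,0,0,-0.43]]], "squeeze": 25}}

```text
t: 3.4
tcp_pos: [0.5241, 0.2683, 0.0676]
tool_rot: [0.938, 0.345, -0.0, -0.0]
force: [0.7, -0.4, 0.4]
finger_gap: 0.284
gripper_force: 0.0
```

Run:
```python
from h import *
from station import manip
s=manip.sense();print(s['t'],s['tcp_pos'],s['tool_rot'],s['finger_gap'],s['force'])
c=manip.camera_info('wrist');im=manip.snapshot('wrist');cv2.imwrite('pics/w2.png',im);np.save('w2.npy',c,allow_pickle=True)
```

```text
3.4 [0.52411026 0.26827637 0.0675651 ] [ 9.38440401e-01  3.45441185e-01 -3.20819022e-05 -1.76441915e-06] 0.28420401702046477 [ 0.70080331 -0.44279898  0.35849611]
```

View pics/w2.png

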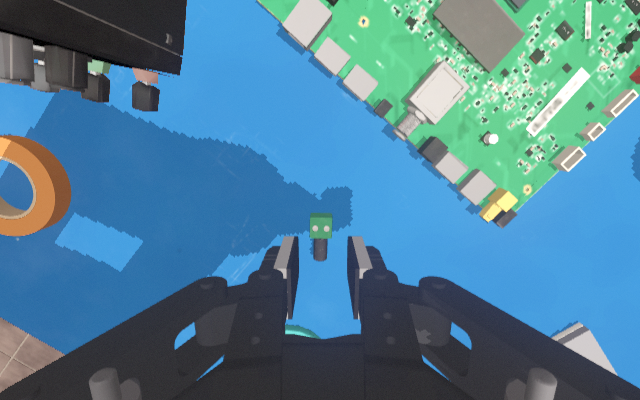

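The adapter at (320,235) is centred between the pads and aligned with them. I'll check the remaining offset.

Run:
```python
from h import *
from scipy.spatial.transform import Rotation as R
c=np.load('w2.npy',allow_pickle=True).item();im=cv2.imread('pics/w2.png')
h=cv2.cvtColor(im,cv2.COLOR_BGR2HSV).astype(int)[205:245,300:342]
g=(h[...,0]>38)&(h[...,0]<85)&(h[...,1]>60)|(h[...,1]<90)&(h[...,2]>120)
M=R.from_quat([.93844,.34544,0,0]).as_matrix();t=np.array([0.52411,0.26828,0.0676])
for b in blobs(g,(300,205),50): print(b[:3],plane(c,b[1],.0105),M.T@(plane(c,b[1],.0105)-t))
```

```text
(546, [320.5, 225.6], [10, 8, 22, 26]) [0.5241678  0.26917454 0.0105    ] [ 0.00062398 -0.00064357  0.0571    ]
```

>>> {"fn": "servo_tool", "kwargs": {"rows": [[[0,0,0,0,0,0.015,-0.43],[0,0,0,0,0,0.015,-0.43],[0,0,0,0,0,0.007,-0.43],[0,0,0,0,0,0.003,-0.43],[0,0,0,0,0,0.0015,-0.43],[0,0,0,0,0,0,-0.43]]]}}

```text
t: 3.95
tcp_pos: [0.5245, 0.2684, 0.0267]
tool_rot: [0.939, 0.345, 0.001, 0.0]
force: [-0.1, -0.6, 0.4]
finger_gap: 0.283
gripper_force: 0.0
```

>>> {"fn": "servo_tool", "kwargs": {"rows": [[[0,0,0,0,0,0,-1],[0,0,0,0,0,0,-1],[0,0,0,0,0,0,-1],[0,0,0,0,0,0,-1],[0,0,0,0,0,0,-1]]], "squeeze": 25}}

```text
t: 4.37
tcp_pos: [0.5245, 0.2684, 0.0268]
tool_rot: [0.939, 0.345, 0.001, 0.0]
force: [-0.2, 0.1, 6.0]
finger_gap: 0.144
gripper_force: 24.7
```

Run:
```python
from h import *
from station import manip
s=manip.sense();print(s['t'],s['tcp_pos'],s['tool_rot'],s['finger_gap'],s['force'],s['gripper_force'])
im=manip.snapshot('wrist');cv2.imwrite('pics/w3.png',cv2.resize(im[180:340,200:440],(720,480)))
```

```text
4.3667 [0.52445583 0.26840335 0.02679218] [9.38593835e-01 3.45022867e-01 9.11191608e-04 5.62761826e-05] 0.14390106979154282 [-0.2149538   0.14096099  6.00264573] 24.745987951755524
```

View pics/w3.png

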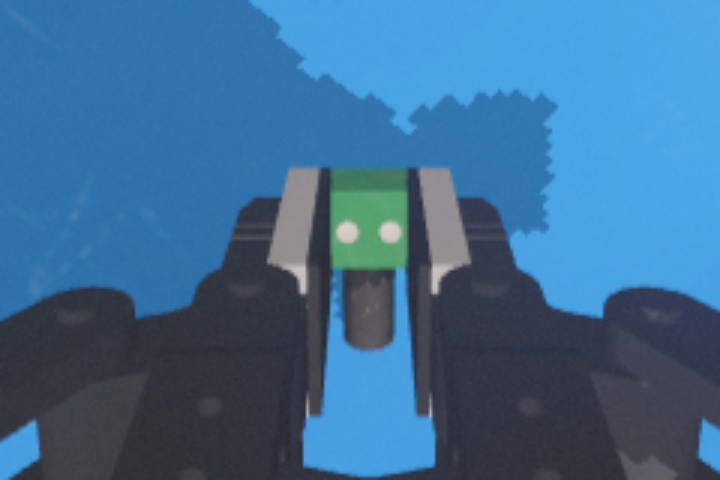

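The block is gripped squarely, with the screws up and the barrel trailing. Next I'll lift it and carry it over the compartment.

>>> {"fn": "servo_tool", "kwargs": {"rows": [[[0,0,0,0,0,-0.01,-1],[0,0,0,0,0,-0.031,-1],[0,0,0,0,0,-0.031,-1],[0,0,0,-0.0209,0.0252,0,-1],[0,0,0,-0.0209,0.0252,0,-1],[0,0,0,-0.0209,0.0252,0,-1],[0,0,0,-0.0209,0.0252,0,-1],[0,0,0,-0.0209,0.0252,0,-1]]]}}

```text
t: 5.08
tcp_pos: [0.5255, 0.1032, 0.0984]
tool_rot: [0.938, 0.345, 0.0, 0.0]
force: [0.4, -0.5, -0.1]
finger_gap: 0.146
gripper_force: 24.4
```

>>> {"fn": "servo_tool", "kwargs": {"rows": [[[0,0,0,-0.0209,0.0252,0,-1],[0,0,-6.15,0,0,0,-1],[0,0,-6.15,0,0,0,-1],[0,0,-6.15,0,0,0,-1],[0,0,-6.15,0,0,0,-1],[0,0,-6.15,0,0,0,-1],[0,0,-6.15,0,0,0,-1],[0,0,0,0,0,0,-1]]]}}

```text
t: 5.75
tcp_pos: [0.5261, 0.0717, 0.0982]
tool_rot: [0.781, 0.625, 0.0, 0.0]
force: [0.8, 1.0, 0.0]
finger_gap: 0.147
gripper_force: 24.4
```

Run:
```python
from h import *
from station import manip
s=manip.sense();print(s['t'],s['tcp_pos'],s['tool_rot'],s['finger_gap'],s['force'],s['gripper_force'])
c=manip.camera_info('wrist');im=manip.snapshot('wrist');cv2.imwrite('pics/w4.png',im);np.save('w4.npy',c,allow_pickle=True)
```

```text
5.75 [0.526061   0.07167447 0.09818065] [7.80669772e-01 6.24943763e-01 1.37943353e-06 1.20607556e-05] 0.1469653737393074 [0.81594242 1.04264577 0.04987178] 24.44973975419998
```

View pics/w4.png

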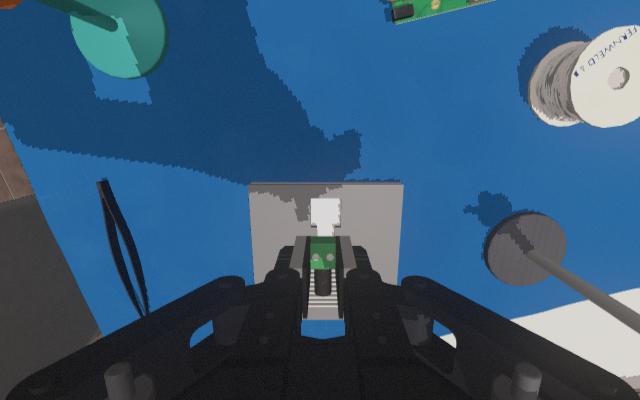

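The compartment's wide white part is visible at (311–340, 197–226), ahead of the held adapter. The tray's +y edge runs along row 183, columns 249–403.

Run:
```python
from h import *
from scipy.spatial.transform import Rotation as R
c=np.load('w4.npy',allow_pickle=True).item();im=cv2.imread('pics/w4.png')
H=cv2.cvtColor(im,cv2.COLOR_BGR2HSV).astype(int)
t=np.array([.52606,.07167,.09818]);M=R.from_quat([.78067,.62494,0,0]).as_matrix()
ang=lambda v:np.degrees(np.arctan2(v[1],v[0]))
print('tool x ang',ang(M[:,0]))
w=(H[190:240,300:350,1]<40)&(H[190:240,300:350,2]>175)
b=max(blobs(w,(300,190)),key=lambda b:b[0]);print(b[:3]);m=b[3]
for r in range(0,50,4):
  x=np.flatnonzero(m[r]); 
  if len(x):print(190+r,300+x.min(),300+x.max()+1)
g=(H[160:300,230:420,1]<60)
L=[];Rr=[]
for r in range(190,216,3):
  x=np.flatnonzero(g[r-160]);L.append((x.min()+230-.5,r));Rr.append((x.max()+230+.5,r))
T=[]
for x in range(255,400,6):
  y=np.flatnonzero(g[:,x-230]);T.append((x,y.min()+160-.5))
def fit(P):
  W=np.array([plane(c,p,.009) for p in P]);vx,vy,x0,y0=cv2.fitLine(W[:,:2].astype(np.float32),cv2.DIST_HUBER,0,1e-4,1e-4).ravel();return np.array([x0,y0]),np.array([vx,vy])
f={}
for n,P in(('L',L),('R',Rr),('T',T)):
  f[n]=fit(P);print(n,f[n][0],ang(f[n][1])%180)
yd=77.3
print('L0',L[0],L[-1],'R',Rr[0],Rr[-1],'T',T[0],T[-1])
d=f['T'][1];d=d*np.sign(d[0]);yv=np.array([-d[1],d[0]])
print('width',d@(f['R'][0]-f['L'][0]))
xm=(d@f['R'][0]+d@f['L'][0])/2;ym=yv@f['T'][0]-.055
ctr=d*xm+yv*ym;comp=ctr+.026*yv;print('tray',ctr,'comp',comp,'yaw',ang(d))
# held adapter green top
h=H[236:275,305:345];g2=(h[...,0]>38)&(h[...,0]<85)&(h[...,1]>60)
for b in blobs(g2,(305,236),50):print('green',b[:3])
```

```text
tool x ang 77.35576690096649
(949, [325.0, 214.6], [11, 8, 29, 38])
198 315 339
202 311 340
206 311 339
210 311 340
214 311 340
218 311 340
222 311 340
226 317 334
230 317 334
234 317 333
L [0.47621632 0.08991015] 76.83495
R [0.5836508 0.0656959] 78.04667
T [0.53829294 0.09097234] 167.72202
L0 (np.float64(248.5), 190) (np.float64(249.5), 214) R (np.float64(402.5), 190) (np.float64(401.5), 214) T (255, np.float64(182.5)) (399, np.float64(182.5))
width 0.11012649
tray [0.521352  0.0383718] comp [0.52688104 0.06377711] yaw -12.277983
green (746, [322.5, 252.4], [5, 1, 26, 33])
```

Run:
```python
from h import *
from scipy.spatial.transform import Rotation as R
c=np.load('w4.npy',allow_pickle=True).item()
t=np.array([.52606,.07167,.09818]);M=R.from_quat([.78067,.62494,0,0]).as_matrix()
for n,p,z in(('screws mid',(322.8,257.5),.0824),('cut x mid',(325.5,214),.004),('cut step floor',(325.5,225),.004),('step rim',(325.5,225),.009),('groove',(325.5,230),.004),('comp',None,0)):
  w=plane(c,p,z) if p else np.array([.5269,.0638,.004])
  print(n,w.round(4),(M.T@(w-t))[:2].round(4))
```

```text
screws mid [0.5261 0.0698 0.0824] [-0.0018  0.0004]
cut x mid [0.5277 0.0675 0.004 ] [-0.0037  0.0025]
cut step floor [0.5258 0.059  0.004 ] [-0.0124  0.0025]
step rim [0.5261 0.0608 0.009 ] [-0.0106  0.0025]
groove [0.5249 0.0552 0.004 ] [-0.0164  0.0025]
comp [0.5269 0.0638 0.004 ] [-0.0075  0.0025]
```

>>> {"fn": "servo_tool", "kwargs": {"rows": [[[0,0,0,0.0006,0.0022,0,-1],[0,0,0,0,0,0.025,-1],[0,0,0,0,0,0.025,-1],[0,0,0,0,0,0.009,-1],[0,0,0,0,0,0,-1],[0,0,0,0,0,0,-1]]]}}

```text
t: 6.3
tcp_pos: [0.5283, 0.0719, 0.0387]
tool_rot: [0.781, 0.624, -0.0, -0.0]
force: [-0.2, 0.3, -0.0]
finger_gap: 0.145
gripper_force: 24.5
```

>>> {"fn": "servo_tool", "kwargs": {"rows": [[[0,0,0,0,0,0.002,-1],[0,0,0,0,0,0.002,-1],[0,0,0,0,0,0.002,-1],[0,0,0,0,0,0,-1]]]}}

```text
t: 6.63
tcp_pos: [0.5287, 0.0719, 0.0332]
tool_rot: [0.781, 0.624, 0.0, 0.0]
force: [-0.3, -0.2, -0.8]
finger_gap: 0.146
gripper_force: 24.5
```

>>> {"fn": "servo_tool", "kwargs": {"rows": [[[0,0,0,0,0,0.001,-1],[0,0,0,0,0,0.001,-1],[0,0,0,0,0,0,-1]]]}}

```text
t: 6.88
tcp_pos: [0.5286, 0.0718, 0.0309]
tool_rot: [0.781, 0.624, 0.0, 0.0]
force: [-0.8, 0.1, -0.0]
finger_gap: 0.147
gripper_force: 24.5
```

>>> {"fn": "servo_tool", "kwargs": {"rows": [[[0,0,0,0,0,0.0007,-1],[0,0,0,0,0,0,-1]]]}}

```text
t: 7.05
tcp_pos: [0.5286, 0.0718, 0.0308]
tool_rot: [0.781, 0.624, 0.0, 0.0]
force: [-0.5, 1.0, 4.6]
finger_gap: 0.143
gripper_force: 25.0
```

Contact came at the floor height (adapter underside about 4 mm up). I'll release it and rise.

>>> {"fn": "servo_tool", "kwargs": {"rows": [[[0,0,0,0,0,0,-0.5],[0,0,0,0,0,0,-0.4],[0,0,0,0,0,0,-0.4],[0,0,0,0,0,-0.01,-0.4],[0,0,0,0,0,-0.03,-0.4],[0,0,0,0,0,-0.03,-0.4],[0,0,0,0,0,0,-0.4],[0,0,0,0,0,0,-0.4]]]}}

```text
t: 7.72
tcp_pos: [0.5297, 0.0718, 0.1022]
tool_rot: [0.781, 0.624, 0.002, 0.002]
force: [-0.5, 0.5, -0.3]
finger_gap: 0.3
gripper_force: 0.0
```

Run:
```python
from h import *
from station import manip
s=manip.sense();print(s['t'],s['tcp_pos'],s['tool_rot'],s['finger_gap'],s['force'],s['gripper_force'])
c=manip.camera_info('wrist');im=manip.snapshot('wrist');np.save('w5.npy',c,allow_pickle=True);cv2.imwrite('w5full.png',im)
cv2.imwrite('pics/w5.png',cv2.resize(im[160:340,200:440],(800,600),interpolation=cv2.INTER_CUBIC))
```

```text
7.7167 [0.5297439  0.07181754 0.10220256] [0.78114104 0.62435039 0.00168155 0.00156288] 0.3001691027542584 [-0.53865511  0.5263323  -0.28703771] 0.0
```

View pics/w5.png

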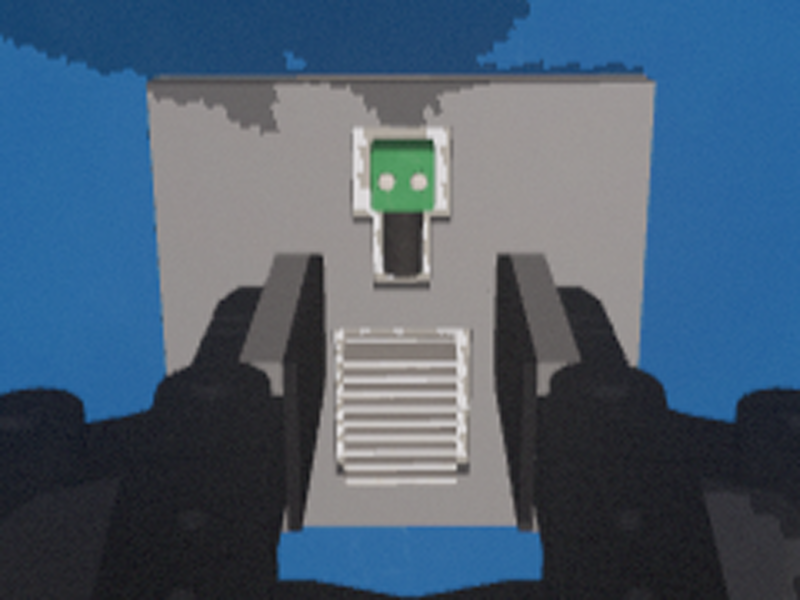

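The adapter is seated the right way round, screws up and released: block at crop (402,175), barrel in the groove at (403,245). Next I'll measure the loupe and the collar.

Run:
```python
from h import *
from station import manip
ct,cs=manip.camera_info('top'),manip.camera_info('scene')
c=np.load('w5.npy',allow_pickle=True).item()
f=lambda u,v,z:plane(c,(200+u*.3-.35,160+v*.3-.35),z)
B=f(402,175,.015);E=f(403,275,.0125);d=(B-E)[:2];d/=np.linalg.norm(d);print('block',B,'end',E,'mid',B[:2]-.008*d, E[:2]+.015*d)
p,r=tri([ray(ct,317.4,137.2),ray(cs,365.6,169.7)]);print('collar',p,r)
S=cv2.imread('pics/scene0.png');T=cv2.imread('pics/top0.png')
h=cv2.cvtColor(S,cv2.COLOR_BGR2HSV).astype(int)[160:180,350:382]
for row in ((h[...,0]<18)&(h[...,1]>110)&(h[...,2]>80)).astype(int): print(''.join(map(str,row)))
K=np.array(cs['K']);W=np.array(cs['camera_from_world'])
for z in(.06,.07,.08,.09,.1,.11,.12,.156):
  q=K@(W@np.r_[.6629,.0089,z,1])[:3];print(z,(q[:2]/q[2]).round(1))
h=cv2.cvtColor(T,cv2.COLOR_BGR2HSV).astype(int)[120:165,295:340]
for row in ((h[...,0]<18)&(h[...,1]>130)&(h[...,2]>90)).astype(int)[8:30]: print(''.join(map(str,row)))
# loupe
g=cv2.cvtColor(T,cv2.COLOR_BGR2GRAY)[195:240,380:465];m=g<100
for b in blobs(m,(380,195),20):
  pts=np.argwhere(b[3])[:,::-1]+[380,195];print(b[:3])
  k=pts[pts[:,0]>418]
  if len(k)>20:
    Wp=np.array([plane(ct,p,.02) for p in k]);v=cv2.fitLine(Wp[:,:2].astype(np.float32),2,0,.01,.01).ravel();pr=Wp[:,:2]@v[:2];print('handle',v,np.degrees(np.arctan2(v[1],v[0])),np.ptp(pr),Wp.mean(0))
  k=pts[pts[:,0]<416]
  if len(k)>20: print('ring',cv2.minEnclosingCircle(k.astype(np.float32)))
```

```text
block [0.52879311 0.07188784 0.015     ] end [0.52360586 0.04826819 0.0125    ] mid [0.52707708 0.06407405] [0.52682342 0.06291903]
collar [0.66620445 0.00766122 0.11900344] [np.float64(0.0028778263302612385), np.float64(0.0028778263302613127)]
00000000000000000000000000000000
00000000000000000000000000000000
00000000000000000000000000000000
00000000000000000000000000000000
00000000000000000000000000000000
00000000000000000000000000000000
00000000000000011100000000000000
00000000000000111100000000000000
00000000000000111110000000000000
00000000000011111111000000000000
00000000000111111111000000000000
00000000000011111111000000000000
00000000000000111110000000000000
00000000000000000000000000000000
00000000000000000000000000000000
00000000000000000000000000000000
00000000000000000000000000000000
00000000000000000000000000000000
00000000000000000000000000000000
00000000000000000000000000000000
0.06 [361.7 192.3]
0.07 [361.9 188.6]
0.08 [362.1 184.8]
0.09 [362.3 181.1]
0.1 [362.5 177.3]
0.11 [362.8 173.4]
0.12 [363.  169.6]
0.156 [363.8 155.3]
0000000000000000000000000000000000000000000
[... 432 characters left out ...]
000011111111000000000000000000
000000000000000000001111110000000000000000000
000000000000000000001111000000000000000000000
000000000000000000001110000000000000000000000
000000000000000000001100000000000000000000000
000000000000000000001100000000000000000000000
000000000000000000000000000000000000000000000
000000000000000000000000000000000000000000000
000000000000000000000000000000000000000000000
000000000000000000000000000000000000000000000
000000000000000000000000000000000000000000000
000000000000000000000000000000000000000000000
(164, [435.8, 209.3], [38, 9, 36, 12])
handle [ 0.2285367  -0.9735353   0.49800584 -0.2870461 ] -76.78906 0.09029789357307505 [ 0.49800583 -0.2870461   0.02      ]
```

>>> {"fn": "servo_tool", "kwargs": {"rows": [[[0,0,0,0,0,-0.033,0],[0,0,0,0,0,-0.033,0],[0,0,0,0,0,-0.033,0],[0,0,0,-0.0389,0.0049,0,0],[0,0,0,-0.0389,0.0049,0,0],[0,0,0,-0.0389,0.0049,0,0],[0,0,0,-0.0389,0.0049,0,0],[0,0,0,-0.0389,0.0049,0,0]]]}}

```text
t: 8.43
tcp_pos: [0.5082, -0.1244, 0.1979]
tool_rot: [0.781, 0.625, -0.001, -0.001]
force: [0.8, -0.1, -0.2]
finger_gap: 0.504
gripper_force: 0.0
```

>>> {"fn": "servo_tool", "kwargs": {"rows": [[[0,0,0,-0.0389,0.0049,0,0],[0,0,0,-0.0389,0.0049,0,0],[0,0,0,-0.0389,0.0049,0,0],[0,0,0,-0.0389,0.0049,0,0],[0,0,-6.45,0,0,0,0],[0,0,-6.45,0,0,0,0],[0,0,-6.45,0,0,0,0],[0,0,-6.45,0,0,0,0]]]}}

```text
t: 9.1
tcp_pos: [0.4932, -0.2792, 0.1973]
tool_rot: [0.62, 0.784, 0.0, -0.002]
force: [0.1, 0.7, 0.2]
finger_gap: 0.497
gripper_force: 0.0
```

>>> {"fn": "servo_tool", "kwargs": {"rows": [[[0,0,0,0,0,0,0],[0,0,0,0,0,0,0],[0,0,0,0,0,0,0]]]}}

```text
t: 9.35
tcp_pos: [0.4939, -0.279, 0.1983]
tool_rot: [0.623, 0.782, 0.0, -0.001]
force: [-0.2, 0.9, 0.0]
finger_gap: 0.501
gripper_force: 0.0
```

Run:
```python
from h import *
from station import manip
s=manip.sense();print(s['t'],s['tcp_pos'],s['tool_rot'],s['finger_gap'],s['q'])
c=manip.camera_info('wrist');im=manip.snapshot('wrist');np.save('w6.npy',c,allow_pickle=True);cv2.imwrite('pics/w6.png',im)
ct,cs=manip.camera_info('top'),manip.camera_info('scene')
c4=np.load('w4.npy',allow_pickle=True).item();i4=cv2.imread('pics/w4.png')
H=cv2.cvtColor(i4,cv2.COLOR_BGR2HSV).astype(int)[200:300,475:580];m=(H[...,1]<90)&(H[...,2]<95)
for b in blobs(m,(475,200),300):
  print(b[:3]);k=(np.argwhere(b[3])[:,::-1]+[475,200]).astype(np.float32);print(cv2.minEnclosingCircle(k))
  u=(b[2][0]+475+b[2][2]/2,b[2][1]+200+b[2][3]/2);print('base',plane(c4,u,.005),plane(c4,u,.01))
for z in(0,.05):print('boxfront',[plane(ct,p,z).round(3) for p in((375,178),(455,186))])
```

```text
9.35 [ 0.49390923 -0.27899669  0.19833146] [ 6.22979286e-01  7.82237862e-01  2.50578128e-05 -8.58404204e-04] 0.5013387405261025 [-7.11131021e-01  5.17137336e-01  1.63056980e+00 -1.92452838e-05
  9.95602976e-01 -9.36825036e-01]
(1765, [518.7, 248.7], [9, 12, 96, 80])
((534.4293823242188, 261.822021484375), 53.27198791503906)
base [0.67543711 0.00326905 0.005     ] [0.67233542 0.00628806 0.01      ]
boxfront [array([ 0.581, -0.138,  0.   ]), array([ 0.558, -0.343,  0.   ])]
boxfront [array([ 0.575, -0.131,  0.05 ]), array([ 0.553, -0.327,  0.05 ])]
```

View pics/w6.png

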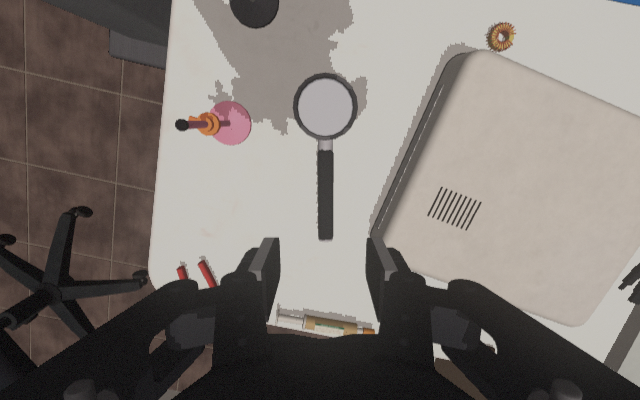

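The wrist view shows the loupe upright in frame: ring at (325,106), handle running down to (326,240), pink gauge to the left and toroid at (501,37). That was my tenth and last picture, so from here I work from numbers only.

Run:
```python
from h import *
from scipy.spatial.transform import Rotation as R
from station import manip
c=np.load('w6.npy',allow_pickle=True).item();im=cv2.imread('pics/w6.png')
s=manip.sense();M=R.from_quat(s['tool_rot']).as_matrix();t=np.array(s['tcp_pos'])
ang=lambda v:np.degrees(np.arctan2(v[1],v[0]))
g=cv2.cvtColor(im,cv2.COLOR_BGR2GRAY)[60:250,285:365];m=g<75
for b in blobs(m,(285,60),100):
  k=np.argwhere(b[3])[:,::-1]+[285,60];print(b[:3])
  if b[2][3]>b[2][2]*2:
    W=np.array([plane(c,p,.02) for p in k]);v=cv2.fitLine(W[:,:2].astype(np.float32),2,0,.01,.01).ravel()[:2]
    v=v*np.sign(v[1]);pr=W[:,:2]@v;n=np.array([-v[1],v[0]]);pn=W[:,:2]@n
    print('handle ang',ang(v),'len',np.ptp(pr),'wid',np.ptp(pn)); hc=v*(pr.max()+pr.min())/2+n*np.median(pn);print('centre',hc,'grip',hc+.008*v)
  else:
    (u,vv),r=cv2.minEnclosingCircle(k.astype(np.float32));L=plane(c,(u,vv),.02);print('ring',u,vv,r,L)
grip=hc+.008*v;print('lens-grip',L[:2]-grip,np.linalg.norm(L[:2]-grip),ang(L[:2]-grip));a=L[:2]-grip
print('grip from lens',L[:2]-.08*a/np.linalg.norm(a))
print('tool x',ang(M[:,0]),'delta tool',M.T@(np.r_[grip,.02]-t))
c4=np.load('w4.npy',allow_pickle=True).item()
for z in(.005,.01): print('base',plane(c4,(525.5,248.5),z))
cs=manip.camera_info('scene');K=np.array(cs['K']);Wc=np.array(cs['camera_from_world'])
for xy in((.668,.0065),(.6715,.006)):
 for z in(.1,.11,.115,.12):
  q=K@(Wc@np.r_[xy,z,1])[:3];print(xy,z,(q[:2]/q[2]).round(1))
```

```text
(581, [323.6, 99.1], [8, 13, 64, 66])
ring 324.5 105.875 32.98897171020508 [ 0.47841542 -0.20392607  0.02      ]
(1304, [325.1, 193.8], [33, 90, 15, 89])
handle ang 103.23405 len 0.09182238588081565 wid 0.0146154468622125
centre [ 0.49846808 -0.28861694] grip [ 0.49663664 -0.28082939]
lens-grip [-0.01822122  0.07690332] 0.0790324891103131 103.32966613656345
grip from lens [ 0.49685971 -0.28177084]
tool x 102.96497719974825 delta tool [-0.00247906  0.00226309  0.17852466]
base [0.67073471 0.00729593 0.005     ]
base [0.66774115 0.01022234 0.01      ]
(0.668, 0.0065) 0.1 [364.9 177.2]
(0.668, 0.0065) 0.11 [365.1 173.4]
(0.668, 0.0065) 0.115 [365.2 171.4]
(0.668, 0.0065) 0.12 [365.3 169.5]
(0.6715, 0.006) 0.1 [366.2 177. ]
(0.6715, 0.006) 0.11 [366.4 173.2]
(0.6715, 0.006) 0.115 [366.5 171.2]
(0.6715, 0.006) 0.12 [366.6 169.3]
```

>>> {"fn": "servo_tool", "kwargs": {"rows": [[[0,0,-0.3,-0.003,0.0023,0.03,-0.1],[0,0,0,0,0,0.04,-0.1],[0,0,0,0,0,0.04,-0.1],[0,0,0,0,0,0.03,-0.1],[0,0,0,0,0,0.015,-0.1],[0,0,0,0,0,0.01,-0.1],[0,0,0,0,0,0.005,-0.1],[0,0,0,0,0,0,-0.1]]]}}

```text
t: 10.07
tcp_pos: [0.4971, -0.2816, 0.0285]
tool_rot: [0.62, 0.784, 0.0, -0.0]
force: [0.7, 0.2, 0.3]
finger_gap: 0.456
gripper_force: 0.0
```

>>> {"fn": "servo_tool", "kwargs": {"rows": [[[0,0,0,0,0,0.002,-0.1],[0,0,0,0,0,0.001,-0.1],[0,0,0,0,0,0,-0.1]]]}}

```text
t: 10.32
tcp_pos: [0.4978, -0.2822, 0.0272]
tool_rot: [0.62, 0.785, -0.0, 0.001]
force: [1.1, -0.2, -0.5]
finger_gap: 0.451
gripper_force: 0.0
```

>>> {"fn": "servo_tool", "kwargs": {"rows": [[[0,0,0,0,0,0.0025,-0.1],[0,0,0,0,0,0,-0.1],[0,0,0,0,0,0,-1],[0,0,0,0,0,0,-1],[0,0,0,0,0,0,-1],[0,0,0,0,0,0,-1],[0,0,0,0,0,0,-1],[0,0,0,0,0,0,-1]]], "squeeze": 70}}

```text
t: 10.98
tcp_pos: [0.4973, -0.2818, 0.0241]
tool_rot: [0.62, 0.785, -0.0, 0.0]
force: [-0.8, 0.5, 6.4]
finger_gap: 0.164
gripper_force: 71.4
```

>>> {"fn": "servo_tool", "kwargs": {"rows": [[[0,0,0,0,0,-0.007,-1],[0,0,0,0,0,-0.02,-1],[0,0,0,0,0,-0.03,-1],[0,0,0,0,0,-0.03,-1],[0,0,0,0,0,-0.02,-1],[0,0,0,0,0,0,-1]]]}}

```text
t: 11.48
tcp_pos: [0.4994, -0.2835, 0.135]
tool_rot: [0.62, 0.785, -0.0, 0.004]
force: [0.5, -0.1, -1.1]
finger_gap: 0.17
gripper_force: 70.6
```

>>> {"fn": "servo_tool", "kwargs": {"rows": [[[0,0,0,0.012,0.005,0,-1],[0,0,0,0.028,0.012,0,-1],[0,0,0,0.034,0.015,0,-1],[0,0,0,0.034,0.015,0,-1],[0,0,0,0.034,0.015,0,-1],[0,0,0,0.034,0.015,0,-1],[0,0,0,0.034,0.015,0,-1],[0,0,0,0.024,0.011,0,-1]]]}}

```text
t: 12.15
tcp_pos: [0.5412, -0.026, 0.1286]
tool_rot: [0.619, 0.785, -0.001, -0.003]
force: [-0.3, -0.1, -0.3]
finger_gap: 0.164
gripper_force: 70.6
```

>>> {"fn": "servo_tool", "kwargs": {"rows": [[[0,0,0,0.012,0.005,0,-1],[0,0,0,0.003,0.001,0,-1],[0,0,0,0,0,0,-1],[0,0,0,0,0,0,-1]]]}}

```text
t: 12.48
tcp_pos: [0.5451, -0.015, 0.1299]
tool_rot: [0.62, 0.784, -0.001, -0.001]
force: [-0.2, -0.7, -1.4]
finger_gap: 0.164
gripper_force: 70.6
```

Run:
```python
from h import *
from scipy.spatial.transform import Rotation as R
from station import manip
s=manip.sense();t=np.array(s['tcp_pos']);M=R.from_quat(s['tool_rot']).as_matrix();print(s['t'],t,s['tool_rot'],s['finger_gap'],s['gripper_force'],s['force'])
P=t+.0795*M[:,0]+.0141*M[:,2];print('lens pred',P,'err to adapter',P[:2]-[.527,.0637])
ims={}
for n in('scene','top','wrist'):
  ci=manip.camera_info(n);im=manip.snapshot(n);cv2.imwrite(f'f_{n}.png',im);np.save(f'f_{n}.npy',ci,allow_pickle=True)
  q=np.array(ci['K'])@(np.array(ci['camera_from_world'])@np.r_[P,1])[:3];u=q[:2]/q[2];print(n,'pred px',u)
  g=cv2.cvtColor(im,cv2.COLOR_BGR2HSV).astype(int)
  if n!='wrist':
    x,y=(u-30).astype(int);h=g[y:y+60,x:x+60];m=(h[...,2]<75)
    for b in blobs(m,(x,y),60): print(' dark',b[:3])
  m=(g[...,0]<18)&(g[...,1]>130)&(g[...,2]>90)
  if n=='scene': m[:, :345]=0;m[:,390:]=0
  if n=='top': m[:,:295]=0;m[:,340:]=0
  for b in blobs(m,(0,0),15): print(' orange',b[:3])
```

```text
12.4833 [ 0.54514067 -0.01496471  0.12993128] [ 6.20138444e-01  7.84492047e-01 -5.20153179e-04 -5.16772732e-04] 0.16373606898121026 70.6317687034607 [-0.21856265 -0.65184138 -1.40997756]
lens pred [0.52676708 0.06238536 0.11584446] err to adapter [-0.00023292 -0.00131464]
scene pred px [301.81726347 174.32650253]
 dark (205, [278.5, 149.3], [0, 0, 20, 16])
 dark (867, [318.9, 163.8], [19, 0, 41, 48])
 dark (98, [297.5, 179.4], [17, 30, 20, 10])
 orange (37, [365.6, 169.6], [362, 167, 8, 6])
 orange (60, [376.3, 374.2], [362, 368, 28, 14])
 orange (106, [372.6, 390.2], [354, 380, 36, 19])
top pred px [294.88140743 196.59076172]
 dark (257, [308.3, 188.2], [31, 0, 29, 36])
 dark (361, [305.4, 220.0], [21, 48, 39, 12])
 orange (63, [317.5, 137.2], [313, 132, 10, 12])
wrist pred px [321.66707906  79.98892798]
 orange (2220, [581.4, 267.1], [541, 244, 78, 53])
 orange (690, [79.6, 317.1], [58, 305, 40, 28])
```

Run:
```python
from h import *
c=np.load('f_wrist.npy',allow_pickle=True).item();cs=np.load('f_scene.npy',allow_pickle=True).item();ct=np.load('f_top.npy',allow_pickle=True).item()
im=cv2.imread('f_wrist.png');H=cv2.cvtColor(im,cv2.COLOR_BGR2HSV).astype(int)
m=((H[...,0]<18)&(H[...,1]>130)&(H[...,2]>90))[240:300,536:624]
for r in m[::3,::2].astype(int): print(''.join('.#'[v] for v in r))
for u in((581.4,267.1),(575,262),(590,268)):
  print(u,tri([ray(c,*u),ray(cs,365.6,170)]))
# lens ring: radial scan dark from predicted centre
g=cv2.cvtColor(im,cv2.COLOR_BGR2GRAY);C=np.array([321.7,80.])
pts=[]
for a in np.radians(np.arange(0,360,15)):
  line=[int(g[int(y),int(x)]) if 0<=x<640 and 0<=y<400 else -1 for x,y in (C+r*np.array([np.cos(a),np.sin(a)]) for r in range(30,150,3))]
  print(int(np.degrees(a)),line[:34])
```

```text
............................................
............................................
.....###.........###########................
......#####...##################............
....###############################.........
....#################################.......
......################################......
........###############################.....
.........#.############################.....
.............########.#################.....
.........#...#######...#.###############....
.............######.#...#################...
............#######...#.########......####..
............#######....#######..........##..
............########....#####...............
.............#########..#####...............
..............################..............
................################............
..................################..........
............................................
(581.4, 267.1) (array([0.66982313, 0.00777806, 0.11782107]), [np.float64(6.341227663957714e-05), np.float64(6.341227663954014e-05)])
(575, 262) (array([0.66923068, 0.00865396, 0.11635561]), [np.float6
[... 3250 characters left out ...]
5, 41, 40, 38, 63, 67, -1, -1, -1, -1, -1, -1, -1, -1, -1, -1, -1, -1, -1, -1, -1, -1]
300 [161, 162, 160, 161, 164, 161, 161, 162, 161, 169, 164, 154, 139, 38, 41, 42, 65, 64, 65, 90, 90, -1, -1, -1, -1, -1, -1, -1, -1, -1, -1, -1, -1, -1]
315 [161, 160, 161, 162, 169, 169, 169, 170, 169, 169, 158, 153, 126, 38, 42, 64, 70, 67, 91, 90, 89, 89, 91, 90, 88, 88, 87, 88, -1, -1, -1, -1, -1, -1]
330 [172, 161, 169, 169, 169, 169, 170, 169, 169, 169, 157, 153, 79, 45, 58, 86, 94, 90, 92, 90, 89, 89, 88, 88, 87, 89, 88, 86, 87, 87, 88, 90, 87, 89]
345 [194, 195, 194, 168, 169, 169, 169, 169, 169, 170, 165, 154, 54, 45, 94, 98, 96, 92, 93, 89, 91, 89, 91, 91, 90, 90, 92, 88, 93, 91, 90, 88, 90, 90]
```

The lens ring is centred on its predicted spot in the wrist image. The collar triangulates to z≈0.118 with a 0.1 mm residual, and the lens is at about 0.116. I'll trim the height slightly and hold.

>>> {"fn": "servo_tool", "kwargs": {"rows": [[[0,0,0,0.001,0,-0.0015,-1],[0,0,0,0,0,0,-1],[0,0,0,0,0,0,-1],[0,0,0,0,0,0,-1],[0,0,0,0,0,0,-1],[0,0,0,0,0,0,-1],[0,0,0,0,0,0,-1],[0,0,0,0,0,0,-1]]]}}

```text
t: 13.3
tcp_pos: [0.5455, -0.0133, 0.1321]
tool_rot: [0.62, 0.785, 0.0, 0.0]
force: [-0.2, 0.4, -1.6]
finger_gap: 0.166
gripper_force: 70.6
```

>>> {"fn": "servo_tool", "kwargs": {"rows": [[[0,0,0,0,0,0,-1],[0,0,0,0,0,0,-1],[0,0,0,0,0,0,-1],[0,0,0,0,0,0,-1],[0,0,0,0,0,0,-1],[0,0,0,0,0,0,-1]]]}}

```text
t: 13.8
tcp_pos: [0.5455, -0.0133, 0.1321]
tool_rot: [0.62, 0.785, -0.0, 0.0]
force: [0.8, -0.3, -1.1]
finger_gap: 0.161
gripper_force: 70.6
```

```bash
python3 -c "
from station import manip
s=manip.sense();print(s['t'],s['tcp_pos'],s['gripper_force']);print(manip.sign_off())"
```

```text
13.8 [ 0.54545576 -0.01334603  0.13211405] 70.63171863555908
the job is handed in; nothing more can be done
None
```

The job is handed in at 13.8 s, with no verdict returned: the adapter lies released in its keyed compartment, and by my measurements the loupe is held level over it, lens within 2 mm of centre and of the collar's height (about 118 mm).

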